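# Index the watchmaker's turntable to the next slot

### The job

Bring the next watch round on the indexing turntable: with a fingertip press the yellow spring plunger in (down), and with it pressed push the table by its blue post clockwise, seen from above, to the very next slot of the ring and no further, where the plunger must spring fully up and lock the table. Only press and push: leave the watches lying in their nests and the loupe, jar and cup where they stand.

Things in the scene. Friction and masses are not known exactly. Their poses are not given: they have to be found in the camera images.
- turntable (a joint): angle of the round dark steel table about its upright axis, rad; 0 at the start (locked in its first slot), grows as the table turns clockwise seen from above. Slots come every 1.047 rad (60 degrees), so the next slot is at 1.047. The table is 234 mm across, its top face 36 mm above the bench. It turns with light friction (about 0.2 N m, some 2 to 3 N at the post) and stops where it is left. Locked in a slot it has about 0.015 rad of play either way.
- plunger (a joint): how far the spring plunger is pressed down, m; 0 is fully up (locked), 0.013 the bottom of its travel. The push needed grows from about 3.5 N at the top to about 7 N at the bottom. Its 8 mm wide key frees itself from the 12 mm wide slot of the fixed aluminium ring at 0.008 or more. Turned away from a slot and let go, it stays down at about 0.008, its key sliding under the ring, and pops up to 0 by itself when the key comes under the next slot; the table is then locked again.
- plunger_top (a point): centre of the top of the plunger's round yellow cap, 28 mm across, pressed straight down; 86 mm above the bench when up. It rides on the turntable, 105 mm from the axis, and goes round with it. The yellow key reaches from it outward into the ring.
- post_top (a point): centre of the top of the upright blue post by which the table is pushed round: 12 mm across, fixed on the turntable 105 mm from the axis, from the table face (36 mm) to 108 mm above the bench. Its centre is 35 mm from the plunger's, on the clockwise side of it. So a fingertip on the plunger, moved clockwise round the axis, comes up against the post and drives the table while pressing.
- table_centre (a point): point on the turntable's axis at the height of its top face (36 mm above the bench). The turntable sits in a fixed white round plinth, 330 mm across and 20 mm high. Round the table stands the fixed aluminium index ring, 244 mm inside and 300 mm outside, its top 62 mm above the bench, with six slots.
- indexer: the whole fixed indexing unit; origin at the centre of its underside on the bench, on the turntable's axis. At yaw 0 the plunger starts on its -x side. A red pointer stands on its rim at 30 degrees from its +x towards its +y.
- watch_a: a loose steel watch, 34 mm across and 10 mm thick, pale dial up, lying in a nest of four small brass prongs on the turntable; origin at the centre of its underside. It rides round with the table and must stay in its nest.
- nest_a (a point): centre of the seat (39 mm above the bench) of the nest on the turntable in which watch_a lies, 64 mm from the axis
- watch_b: a loose steel watch, 34 mm across and 10 mm thick, pale dial up, lying in a nest of four small brass prongs on the turntable; origin at the centre of its underside. It rides round with the table and must stay in its nest.
- nest_b (a point): centre of the seat (39 mm above the bench) of the nest on the turntable in which watch_b lies, 64 mm from the axis
- watch_c: a loose steel watch, 34 mm across and 10 mm thick, pale dial up, lying in a nest of four small brass prongs on the turntable; origin at the centre of its underside. It rides round with the table and must stay in its nest.
- nest_c (a point): centre of the seat (39 mm above the bench) of the nest on the turntable in which watch_c lies, 64 mm from the axis
- loupe: black eye loupe standing on the bench, 38 mm across, 34 mm high; origin at the centre of its underside. To be left alone.
- jar: amber glass jar with red cap, 38 mm across, 45 mm high, standing on the bench; origin at the centre of its underside. To be left alone.
- parts_cup: white ceramic cup, 50 mm across the rim, 30 mm high, standing on the bench; origin at the centre of its underside. To be left alone.
There are look-alikes about, which are no part of the job. What is shaped like the watch_a but black is not meant. Leave any black or green look-alike of the watch_b alone.

How it is judged (in metres and radians):
On the way, in this order (a step that is already met when the one before it is completed fails the run):
1. the plunger is pressed in far enough to free its key while the table still stands in its first slot (value of joint plunger above 0.0083 m and value of joint turntable between -0.1 and 0.1 rad), for 0.05 s.
2. the table is turned clockwise, more than a third of the way to the next slot (value of joint turntable above 0.4 rad), for 0.05 s.
At the end, for the whole second after the job is handed in: the table stands still at the next slot (1.047 rad, within 0.04 rad), the plunger is up (less than 2 mm in), each watch is within 6 mm of its nest's seat, and loupe, jar and cup are within 20 mm of where they started (value of joint turntable between 1.007 and 1.087 rad and value of joint plunger below 0.002 m and velocity of joint turntable between -0.03 and 0.03 rad/s and distance between watch_a and nest_a below 0.006 m and distance between watch_b and nest_b below 0.006 m and distance between watch_c and nest_c below 0.006 m and distance of each of loupe, jar, parts_cup from where it was at the start of the episode below 0.02 m); the robot touches nothing.
It fails at once if the table is turned far past the next slot (beyond 1.5 rad) (value of joint turntable above 1.5 rad).
It fails at once if the table is turned anticlockwise from its first slot (by more than 0.25 rad) (value of joint turntable below -0.25 rad).
It fails at once if a watch is lifted or knocked out of its nest (more than 10 mm) (distance between watch_a and nest_a above 0.01 m or distance between watch_b and nest_b above 0.01 m or distance between watch_c and nest_c above 0.01 m).
It fails at once if the loupe, jar or cup is moved or lifted by more than 20 mm (distance of any of loupe, jar, parts_cup from where it was at the start of the episode above 0.02 m).
It also fails if it takes over 45 s, if anything falls off the work surface, if the arm or the gripper's body presses on something with over 40 N, if the wrist force passes 120 N, or if a joint passes its speed limit or range.

### The arm

A 6-joint arm with a two-finger parallel gripper is mounted at the origin on the work surface. World frame = base frame: x ahead of the robot, y to its left, z up, the work surface at z = 0. Lengths are in mm, angles in rad, forces in N, time in s.
With the tool pointing down it reaches from about 275 to 750 mm from the base axis. Payload 10.2 kg.
Tool frame: the origin (TCP) lies midway between the tips of the shut fingers; the grasp point (between the pads) lies 19 mm behind it; z points along the fingers, y is the line along which they close (so a half turn about z gives the same grasp; the last joint's range is limited). The gripper opens to 85 mm and grips with 20 to 120 N. Pads are 22 mm wide; open, the fingers measure 114 mm over their backs; the gripper's body (76 mm by 85 mm) begins 54 mm behind the grasp point. The pads swing forward as they close: fully open they stand 13 mm farther back than shut.
Start: joints at [-1.474, 0.313, 1.498, -0, 1.331, -0.223], TCP at [165.035, -498.392, 200.694] pointing down, gripper open.
Joint ranges: [-2.94, 2.94], [-0.97, 2.17], [0.19, 2.56], [-1.23, 4.37], [0.02, 3.11], [-2.88, 2.88]. Speed limits (rad/s): [2.39, 2.39, 3.01, 3.14, 3.14, 3.14].

### API

Orientations are given as a unit quaternion [w, x, y, z].
In Python, from rig import ctrl gives the robot as it stands.
- The arm moves only by the tool send_rows, never from a script. Its argument "targets" is a list of rows, each an object with "offset": the shift along the world's x, y, z in cm, a list of three; "spin": the turn about the world's z in rad. A call has 1 to 8 rows; each row is the pose to reach, as a shift and turn from the pose commanded when the call began; what a row does not reach only later rows make up. A row lasts 1/12 s, in which the tool goes at most 41.7 mm and 7.16 degrees, less where a joint would pass 70% of its speed; a pose out of reach is approached as far as the arm can. A call with a gripper value outside its range is refused whole. "grip" is the opening, from 0 (shut) to 1 (fully open), set as the call begins (left out, the last holds). The fingers move at their own pace and stop on an object; "squeeze" is the grip in N (left out, the last holds). Time passes only in rows, so rows that repeat a pose let the fingers close. It gives the time, the measured TCP pose, the force, the opening and the grip force at its end, in the units of the state.
- ctrl.sense(): the state, without advancing time (a new reading comes with each control period).
- ctrl.capture(name): name is "side" or "top"; returns (picture, depth): 384x512x3 uint8, red, green, blue; 384x512 float32, mm along the optical axis (not along the pixel's ray), 0 where there is no reading.
- ctrl.calibration(name): a dict with "fx", "fy", "cx", "cy" (pixels), "view" (4x4, takes a point from world to camera coordinates). Camera axes: x right, y down, z forward; pixel columns grow to the right and rows downward; lengths in mm; the calibration is good to about 2 mm. A picture is of the moment at which its call begins. calibration takes no time and is no camera call.
- ctrl.finish_job(): hands the job in; it is judged then, once.
Trained networks look in the newest picture that a camera, given by its name, has taken for a name from the list of things; names that differ only in an ending like _2 or _b are one class to them, and where a whole thing is asked for, a point or a joint stands for the part that bears it (a point fixed in the world has none). Each returns a list of dicts, best first, with "conf" (0 to 1); they miss things now and then, are a little off and sometimes report something else, mostly with a low value. They report only what shows in the picture. A call takes as long as a camera call. They do not tell look-alikes from the thing itself.
- ctrl.search_frame(camera, query): "box" ([left, top, right, bottom] in pixels, round what is visible of it).
- ctrl.place_of(camera, query): "uv" ([column, row] in pixels: a listed point, or the origin of a listed thing).
The state is a dict: "time_s": time; "joints": joint angles; "dq": joint speeds; "tau": joint torques, N m; "eef_pos": TCP position; "ee_rot": TCP orientation; "force": force on the tool from outside, world axes, zero at the start; "wrist_torque": the same for the moment, N m; "grip_width": opening from 0.0 (shut) to 1.0 (fully open); "grip_force": force on a finger pad.
Only numpy, scipy, OpenCV 4.12 (cv2) and the standard library are available. Lean on these libraries where they do the work, as an engineer would, in place of code of your own. Each camera call takes 0.05 s, during which the arm holds its last target. There are 200 camera calls.

## Working session

There is one attempt and no reset: what is moved stays moved. The work goes in short steps, Python scripts to look and compute and a tool call to move; the robot and the scene stay as the last step left them, time stands still between calls to the robot, and variables do not carry over. Pictures are saved under pics/ and viewed, at most 10 in all, crops included, and the job is handed in when it is done.

Besides the shell and the picture viewer there is one more tool, called after "Request:" as name(argument=value, ...) on one line, values as JSON. send_rows: Moves the arm, as the interface text tells. Its arguments: {"type":"object","properties":{"targets":{"type":"array"},"grip":{"type":"number"},"squeeze":{"type":"number"}},"required":["targets"]}

```bash
mkdir -p pics
cat > h.py <<'E'
import numpy as np, cv2
from rig import ctrl
def pix2world(cam, uv, z):
    c=ctrl.calibration(cam); V=np.array(c["view"]); R=V[:3,:3]; t=V[:3,3]
    o=-R.T@t; d=R.T@np.array([(uv[0]-c["cx"])/c["fx"],(uv[1]-c["cy"])/c["fy"],1])
    return o+d*(z-o[2])/d[2]
def snap(cam,name):
    p,d=ctrl.capture(cam); cv2.imwrite(f"pics/{name}.png",cv2.cvtColor(p,cv2.COLOR_RGB2BGR)); return p,d
E
python3 - <<'E'
from h import *
np.set_printoptions(precision=1,suppress=True)
snap("top","top0"); snap("side","side0")
for cam in("top","side"):
    for q,z in(("plunger_top",86),("post_top",108),("table_centre",36),("nest_a",39),("loupe",0),("jar",0),("parts_cup",0)):
        for r in ctrl.place_of(cam,q)[:4]: print(cam,q,round(r["conf"],2),np.round(r["uv"]),pix2world(cam,r["uv"],z)[:2])
s=ctrl.sense(); print(s["time_s"],s["eef_pos"],s["ee_rot"],s["force"])
E
```

```text
top plunger_top 0.46 [324. 207.] [ 543.8 -150.6]
top plunger_top 0.22 [275. 214.] [531.8 -39.8]
top post_top 0.72 [321. 228.] [ 493.7 -137.9]
top post_top 0.43 [132. 175.] [625.  277.3]
top table_centre 0.67 [278. 212.] [543.9 -50. ]
top table_centre 0.57 [375. 201.] [ 563.8 -282. ]
top table_centre 0.43 [254. 217.] [533.2   8.2]
top nest_a 0.8 [252. 223.] [519.9  13. ]
top nest_a 0.76 [273. 239.] [480.3 -35.1]
top nest_a 0.75 [133. 174.] [644.3 293.3]
top nest_a 0.67 [256. 195.] [586.6   0.7]
top loupe 0.49 [138. 235.] [501.6 288.8]
top jar 0.59 [131. 171.] [661.5 309.8]
top parts_cup 0.68 [376. 203.] [ 566.  -296.5]
side plunger_top 0.68 [291. 172.] [ 525.7 -163.1]
side post_top 0.88 [298. 171.] [ 495.3 -141.7]
side table_centre 0.81 [266. 202.] [555.4 -48.9]
side nest_a 0.84 [289. 210.] [476.3 -34.5]
side nest_a 0.78 [266. 217.] [519.8  22. ]
side nest_a 0.69 [246. 207.] [591.    4.2]
side nest_a 0.55 [267. 202.] [548.7 -43.9]
side loupe 0.63 [225. 297.] [496.  291.7]
side loupe 0.37 [267. 213.] [548.2 -44.8]
side jar 0.61 [163. 279.] [654.1 310.7]
side parts_cup 0.42 [290. 174.] [ 571.5 -287.8]
0.8 [ 165.  -498.4  200.7] [-0.   1.   0.2 -0. ] [0.5 0.1 0.6]
```

Run:
```python
import cv2
a=cv2.imread("pics/top0.png")[120:300,180:400]; b=cv2.imread("pics/side0.png")[110:290,180:400]
cv2.imwrite("pics/c0.png",cv2.resize(cv2.vconcat([a,b]),None,fx=1.65,fy=1.65,interpolation=cv2.INTER_CUBIC))
```

```text
(no output)
```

View pics/c0.png

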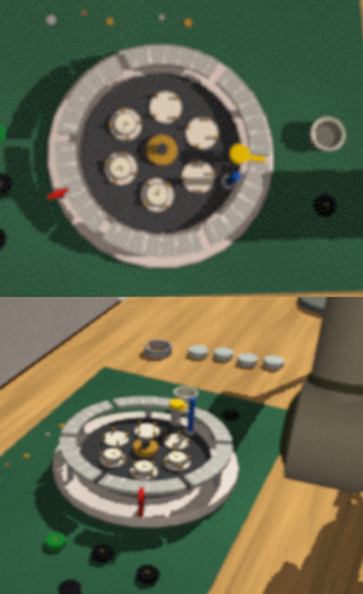

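View pics/top0.png

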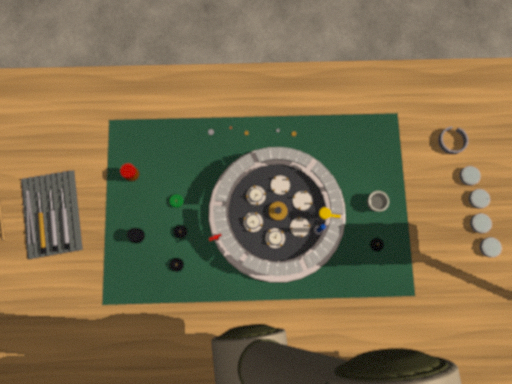

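The top view shows the ring centred near (278,212), the plunger cap at (324,213) and the blue post at (320,229). The cup is at (378,201), outside the ring past the plunger. I'll refine these using depth and colour.

```bash
cat >> h.py <<'E'
def cloud(cam):
    p,d=ctrl.capture(cam); c=ctrl.calibration(cam); V=np.array(c["view"])
    v,u=np.mgrid[:384,:512]; P=np.stack([(u-c["cx"])/c["fx"]*d,(v-c["cy"])/c["fy"]*d,d],-1)
    W=(P-V[:3,3])@V[:3,:3]; W[d<=0]=np.nan
    return p,W
E
python3 - <<'E'
from h import *
from scipy.optimize import least_squares
np.set_printoptions(precision=1,suppress=True)
for cam in("top","side"):
    p,W=cloud(cam); hsv=cv2.cvtColor(p,cv2.COLOR_RGB2HSV); z=W[...,2]
    near=np.hypot(W[...,0]-546,W[...,1]+50)
    m=(abs(z-62)<6)&(near>100)&(near<165)
    X=W[m][:,:2]
    f=lambda q:np.clip(np.maximum(np.hypot(*(X-q).T)-150,0)+np.maximum(122-np.hypot(*(X-q).T),0),0,15)
    q=least_squares(f,[546,-50]).x
    print(cam,"ring",m.sum(),"fit",q,"median z",np.median(z[m]),"mid",(X.min(0)+X.max(0))/2)
    for n,lo,hi,zz in(("yellow",(20,150,120),(34,255,255),86),("blue",(105,120,50),(130,255,255),108)):
        k=(cv2.inRange(hsv,lo,hi)>0)&(near<140)&(near>80)&(z>zz-12)
        if k.any():
            v,u=np.nonzero(k); print(n,k.sum(),"uv",u.mean(),v.mean(),"ray",pix2world(cam,(u.mean(),v.mean()),zz)[:2],"cloud",np.median(W[k],0), np.nanmax(W[k][:,2]))
E
```

```text
top ring 4222 fit [544.8 -46.6] median z 61.323076127383516 mid [545.7 -48.5]
yellow 109 uv 324.6330275229358 213.05504587155963 ray [ 530.9 -151.3] cloud [ 531.2 -151.1   85.2] 88.21888542381564
blue 21 uv 322.04761904761904 226.8095238095238 ray [ 497.4 -139.7] cloud [ 497.  -139.7  107.2] 110.55460854564947
side ring 1772 fit [548.7 -43. ] median z 61.01541300864995 mid [548.9 -44.1]
yellow 45 uv 286.5777777777778 174.55555555555554 ray [ 530.2 -142. ] cloud [ 531.4 -144.3   84.7] 86.82570222694193
blue 13 uv 296.0 173.0 ray [ 495.7 -127.5] cloud [ 498.7 -136.   102.5] 109.62515074216577
```

```bash
cat >> h.py <<'E'
from scipy.spatial.transform import Rotation as Ro
C=np.array([545.5,-47.5])
def tooly():
    s=ctrl.sense(); w,x,y,z=s["ee_rot"]; v=Ro.from_quat([x,y,z,w]).as_matrix()[:,1]; return np.arctan2(v[1],v[0])
def plan(deg,z):
    s=ctrl.sense(); a=np.radians(deg); t=C+105*np.array([np.cos(a),np.sin(a)])
    d=(np.r_[t,z]-s["eef_pos"])/10; sp=(a+np.pi/2-tooly()+np.pi/2)%np.pi-np.pi/2
    print("deg",deg,"offset cm",np.round(d,2),"spin",round(sp,3))
E
python3 - <<'E'
from h import *
print(tooly(),ctrl.sense()["joints"]); plan(-104.6,150); plan(-165,150)
E
```

```text
-1.2510240425992705 [-1.47440452e+00  3.12839379e-01  1.49771162e+00  1.16817195e-05
  1.33099876e+00 -2.23383247e-01]
deg -104.6 offset cm [35.4  34.93 -5.07] spin 0.996
deg -165 offset cm [27.9  42.37 -5.07] spin -0.058
```

Request:
send_rows(targets=[{"offset": [17.0, 17.0, 0], "spin": 0.5}, {"offset": [17.0, 17.0, 0], "spin": 0.5}, {"offset": [17.0, 17.0, 0], "spin": 0.5}, {"offset": [17.0, 17.0, 0], "spin": 0.5}, {"offset": [35.4, 34.9, -3], "spin": 0.996}, {"offset": [35.4, 34.9, -3], "spin": 0.996}, {"offset": [35.4, 34.9, -3], "spin": 0.996}, {"offset": [35.4, 34.9, -3], "spin": 0.996}], grip=0)

```text
time_s: 1.57
eef_pos: [402.7, -262.7, 185.7]
ee_rot: [0.0, 0.789, 0.614, 0.0]
force: [1.0, -0.8, 0.2]
grip_width: 0.003
grip_force: 0.0
```

Request:
send_rows(targets=[{"offset": [0, 0, 0], "spin": 0}])

```text
time_s: 1.65
eef_pos: [404.9, -259.5, 185.2]
ee_rot: [-0.001, 0.787, 0.616, 0.001]
force: [0.6, 0.1, 0.2]
grip_width: -0.002
grip_force: 0.0
```

Run:
```python
from h import *
plan(-104.6,125); s=ctrl.sense(); print(s["eef_pos"],s["force"],s["grip_width"],s["time_s"])
```

```text
deg -104.6 offset cm [11.41 11.04 -6.02] spin -0.012
[ 404.89104615 -259.46325604  185.15101536] [0.63576068 0.13417583 0.1728932 ] -0.0019806122508500617 1.65
```

Request:
send_rows(targets=[{"offset": [11.4, 11.0, -3], "spin": -0.012}, {"offset": [11.4, 11.0, -3], "spin": -0.012}, {"offset": [11.4, 11.0, -3], "spin": -0.012}, {"offset": [11.4, 11.0, -3], "spin": -0.012}, {"offset": [11.4, 11.0, -3], "spin": -0.012}, {"offset": [11.4, 11.0, -6], "spin": -0.012}, {"offset": [11.4, 11.0, -6], "spin": -0.012}, {"offset": [11.4, 11.0, -6], "spin": -0.012}])

```text
time_s: 2.32
eef_pos: [514.7, -154.5, 125.1]
ee_rot: [-0.001, 0.795, 0.606, -0.001]
force: [-0.1, -0.4, 0.6]
grip_width: 0.001
grip_force: 0.0
```

Run:
```python
from h import *
plan(-104.6,125)
p,d=snap("side","s1"); a=p[120:240,220:360,::-1]; p2,d=snap("top","t1"); b=p2[160:280,250:390,::-1]
cv2.imwrite("pics/c1.png",cv2.resize(cv2.hconcat([a,b]),None,fx=2.8,fy=2.8,interpolation=cv2.INTER_CUBIC))
```

```text
deg -104.6 offset cm [ 0.44  0.54 -0.01] spin 0.013
```

View pics/c1.png

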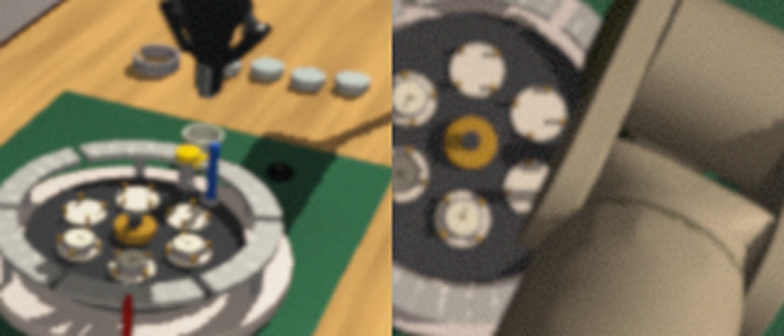

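The fingertip hangs over the plunger, at about (208,92) in the left crop. The blue post is at (213,170) and the cap at (188,153), and the knuckles are well above the tip. I'll trim the position, then come down.

Request:
send_rows(targets=[{"offset": [0.7, 0.5, 0], "spin": 0.04}, {"offset": [0.7, 0.5, 0], "spin": 0.04}, {"offset": [0.7, 0.5, -1], "spin": 0.04}, {"offset": [0.7, 0.5, -2], "spin": 0.04}, {"offset": [0.7, 0.5, -3], "spin": 0.04}, {"offset": [0.7, 0.5, -3], "spin": 0.04}, {"offset": [0.7, 0.5, -3], "spin": 0.04}])

```text
time_s: 3.0
eef_pos: [522.0, -149.4, 94.8]
ee_rot: [-0.001, 0.783, 0.622, -0.0]
force: [-0.4, 0.1, 0.9]
grip_width: -0.001
grip_force: 0.0
```

Run:
```python
from h import *
plan(-102.9,95); s=ctrl.sense(); print(s["eef_pos"],s["force"])
```

```text
deg -102.9 offset cm [ 0.01 -0.05  0.02] spin 0.002
[ 521.9778946  -149.36035478   94.78936844] [-0.39605993  0.06391058  0.89403946]
```

Spot on. Next I press to about 75 mm, which is 11 mm of plunger travel.

Request:
send_rows(targets=[{"offset": [0, 0, -0.5], "spin": 0}, {"offset": [0, 0, -1.0], "spin": 0}, {"offset": [0, 0, -1.5], "spin": 0}, {"offset": [0, 0, -2.0], "spin": 0}, {"offset": [0, 0, -2.0], "spin": 0}, {"offset": [0, 0, -2.0], "spin": 0}])

```text
time_s: 3.5
eef_pos: [522.4, -149.4, 75.3]
ee_rot: [-0.0, 0.783, 0.622, -0.0]
force: [0.6, -0.5, -0.2]
grip_width: -0.0
grip_force: 0.0
```

Run:
```python
from h import *
s=ctrl.sense(); print(s["eef_pos"],s["force"])
for d in (-106,-110,-114,-118,-122,-126,-130,-134): plan(d,75)
```

```text
[ 522.39805796 -149.38224468   75.34276139] [ 0.60483613 -0.49028936 -0.18944519]
deg -106 offset cm [-0.58  0.09 -0.03] spin -0.052
deg -110 offset cm [-1.28  0.32 -0.03] spin -0.122
deg -114 offset cm [-1.96  0.6  -0.03] spin -0.192
deg -118 offset cm [-2.62  0.92 -0.03] spin -0.262
deg -122 offset cm [-3.25  1.28 -0.03] spin -0.332
deg -126 offset cm [-3.86  1.69 -0.03] spin -0.401
deg -130 offset cm [-4.44  2.14 -0.03] spin -0.471
deg -134 offset cm [-4.98  2.64 -0.03] spin -0.541
```

Run:
```python
from h import *
p,d=snap("side","s2"); a=p[120:220,240:350,::-1]
cv2.imwrite("pics/c2.png",cv2.resize(a,None,fx=6,fy=6,interpolation=cv2.INTER_CUBIC))
```

```text
(no output)
```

View pics/c2.png

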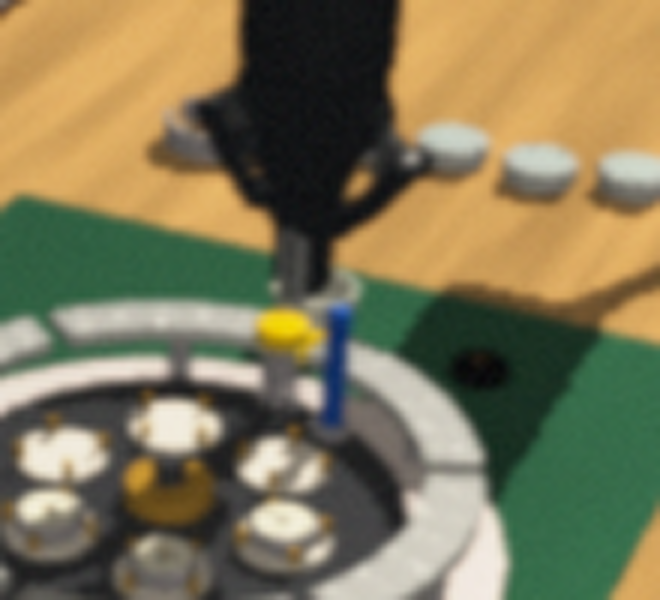

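Run:
```python
from h import *
np.set_printoptions(precision=0,suppress=True)
c=ctrl.calibration("side");V=np.array(c["view"]);print("cam",-V[:3,:3].T@V[:3,3])
def pr(w):
    q=V[:3,:3]@w+V[:3,3]; return np.array([c["fx"]*q[0]/q[2]+c["cx"],c["fy"]*q[1]/q[2]+c["cy"]])
for w in ([522,-149,75],[522,-149,95],[531,-151,86],[497,-140,108]): print(w,pr(np.array(w,float)))
p,W=cloud("side")
for r in range(154,182,2): print(r,[tuple(W[r,u].round()) for u in (286,288,290,292,294)], [tuple(p[r,u]) for u in (288,292)])
```

```text
cam [178. 792. 665.]
[522, -149, 75] [290. 177.]
[522, -149, 95] [290. 172.]
[531, -151, 86] [287. 173.]
[497, -140, 108] [297. 171.]
154 [(np.float64(535.0), np.float64(-139.0), np.float64(156.0)), (np.float64(530.0), np.float64(-143.0), np.float64(155.0)), (np.float64(520.0), np.float64(-133.0), np.float64(162.0)), (np.float64(515.0), np.float64(-135.0), np.float64(162.0)), (np.float64(512.0), np.float64(-144.0), np.float64(159.0))] [(np.uint8(15), np.uint8(17), np.uint8(20)), (np.uint8(15), np.uint8(18), np.uint8(21))]
156 [(np.float64(534.0), np.float64(-139.0), np.float64(149.0)), (np.float64(529.0), np.float64(-140.0), np.float64(150.0)), (np.float64(520.0), np.float64(-133.0), np.float64(156.0)), (np.float64(513.0), np.float64(-131.0), np.float64(158.0)), (np.float64(507.0), np.float64(-130.0), np.float64(160.0))] [(np.uint8(19), np.uint8(19), np.uint8(22)), (np.uint8(19), np.uint8(21), np.uint8(22))]
158 [(np.float64(535.0), np.float64(-141.0), np.float64(141.0)), (np.float64(529.0), np.float64(-141.0), np.float64(143.0)), (np.float64(520.0), np.float64(-133.0), np.float64(14
[... 3842 characters left out ...]
p.float64(-146.0), np.float64(73.0)), (np.float64(529.0), np.float64(-170.0), np.float64(60.0)), (np.float64(522.0), np.float64(-169.0), np.float64(62.0)), (np.float64(503.0), np.float64(-135.0), np.float64(85.0))] [(np.uint8(134), np.uint8(113), np.uint8(49)), (np.uint8(176), np.uint8(165), np.uint8(130))]
180 [(np.float64(531.0), np.float64(-143.0), np.float64(66.0)), (np.float64(528.0), np.float64(-151.0), np.float64(63.0)), (np.float64(559.0), np.float64(-254.0), np.float64(-1.0)), (np.float64(519.0), np.float64(-163.0), np.float64(59.0)), (np.float64(502.0), np.float64(-133.0), np.float64(80.0))] [(np.uint8(100), np.uint8(93), np.uint8(83)), (np.uint8(103), np.uint8(102), np.uint8(92))]
```

By depth, the finger's visible lower end is at about z=108 (crop (300,290)), roughly 30 mm above the reported TCP. It hasn't touched the cap (top at row 172, z=86). x and y agree with the reading. I'll go down guarded and watch the force.

Request:
send_rows(targets=[{"offset": [0, 0, -0.4], "spin": 0}, {"offset": [0, 0, -0.8], "spin": 0}, {"offset": [0, 0, -0.8], "spin": 0}])

```text
time_s: 3.85
eef_pos: [522.1, -149.2, 66.7]
ee_rot: [-0.001, 0.783, 0.622, -0.0]
force: [0.3, -0.1, -0.6]
grip_width: 0.002
grip_force: 0.0
```

Request:
send_rows(targets=[{"offset": [0, 0, -0.3], "spin": 0}, {"offset": [0, 0, -0.6], "spin": 0}, {"offset": [0, 0, -0.6], "spin": 0}])

```text
time_s: 4.1
eef_pos: [522.2, -149.3, 60.9]
ee_rot: [-0.0, 0.783, 0.622, -0.0]
force: [0.4, 0.3, 0.1]
grip_width: -0.004
grip_force: 0.0
```

Run:
```python
from h import *
np.set_printoptions(precision=0,suppress=True)
s=ctrl.sense(); print(s["eef_pos"],s["force"])
p,W=cloud("side"); n=np.hypot(W[...,0]-522,W[...,1]+145)
dark=(n<22)&(p.max(-1)<90)&(W[...,2]>70)
print(np.nanpercentile(W[dark],[1,5,50],axis=0)); a=p[130:200,260:330,::-1]
v,u=np.nonzero(dark); print("rows",v.min(),v.max(),"cols",u.min(),u.max(), "tcp uv")
cv2.imwrite("pics/c3.png",cv2.resize(a,None,fx=8,fy=8,interpolation=cv2.INTER_CUBIC))
```

```text
[ 522. -149.   61.] [0. 0. 0.]
[[ 504. -154.  101.]
 [ 506. -148.  105.]
 [ 520. -136.  160.]]
rows 104 173 cols 284 302 tcp uv
```

View pics/c3.png

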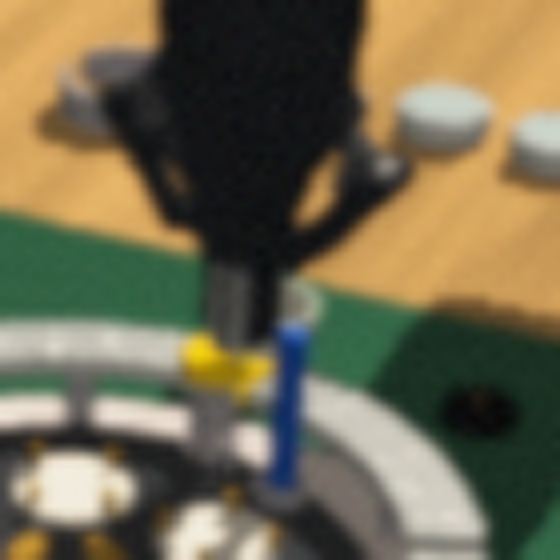

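The tip (crop x 205–275, bottom at y≈345) is now just above the cap (≈(225,365)) and left of the post (290), with a small gap. I'll continue down to contact.

Request:
send_rows(targets=[{"offset": [0, 0, -0.3], "spin": 0}, {"offset": [0, 0, -0.6], "spin": 0}, {"offset": [0, 0, -0.6], "spin": 0}])

```text
time_s: 4.4
eef_pos: [522.6, -149.5, 55.3]
ee_rot: [0.0, 0.783, 0.622, 0.0]
force: [-0.4, 0.1, 3.7]
grip_width: -0.001
grip_force: 1.6
```

Request:
send_rows(targets=[{"offset": [0, 0, -0.2], "spin": 0}, {"offset": [0, 0, -0.4], "spin": 0}, {"offset": [0, 0, -0.4], "spin": 0}])

```text
time_s: 4.65
eef_pos: [522.6, -149.5, 51.6]
ee_rot: [0.0, 0.783, 0.622, 0.0]
force: [0.7, 1.2, 4.6]
grip_width: -0.002
grip_force: 2.1
```

Request:
send_rows(targets=[{"offset": [0, 0, -0.2], "spin": 0}, {"offset": [0, 0, -0.4], "spin": 0}, {"offset": [0, 0, -0.6], "spin": 0}, {"offset": [0, 0, -0.7], "spin": 0}, {"offset": [0, 0, -0.7], "spin": 0}, {"offset": [0, 0, -0.7], "spin": 0}])

```text
time_s: 5.15
eef_pos: [522.7, -149.5, 44.9]
ee_rot: [0.0, 0.783, 0.622, 0.0]
force: [-1.0, 0.8, 5.5]
grip_width: -0.001
grip_force: 2.9
```

Run:
```python
from h import *
s=ctrl.sense(); print(s["eef_pos"],s["force"])
for d in (-104,-106,-108,-110,-112,-114,-116,-118): plan(d,44.5)
```

```text
[ 522.69067206 -149.52644084   44.94625977] [-1.02698384  0.84566763  5.54316178]
deg -104 offset cm [-0.26  0.01 -0.04] spin -0.017
deg -106 offset cm [-0.61  0.11 -0.04] spin -0.052
deg -108 offset cm [-0.96  0.22 -0.04] spin -0.087
deg -110 offset cm [-1.31  0.34 -0.04] spin -0.122
deg -112 offset cm [-1.65  0.47 -0.04] spin -0.157
deg -114 offset cm [-1.99  0.61 -0.04] spin -0.192
deg -116 offset cm [-2.32  0.77 -0.04] spin -0.227
deg -118 offset cm [-2.65  0.93 -0.04] spin -0.262
```

Request:
send_rows(targets=[{"offset": [0, 0, -0.1], "spin": 0}, {"offset": [0, 0, -0.1], "spin": 0}, {"offset": [0, 0, -0.1], "spin": 0}])

```text
time_s: 5.4
eef_pos: [522.7, -149.5, 44.0]
ee_rot: [0.0, 0.783, 0.623, 0.0]
force: [-2.1, 1.6, 6.3]
grip_width: 0.002
grip_force: 3.0
```

Request:
send_rows(targets=[{"offset": [0, 0, 0], "spin": 0}])

```text
time_s: 5.48
eef_pos: [522.7, -149.5, 44.0]
ee_rot: [0.0, 0.783, 0.622, 0.0]
force: [-1.5, 0.9, 6.3]
grip_width: 0.001
grip_force: 3.0
```

Request:
send_rows(targets=[{"offset": [-0.3, 0.0, 0], "spin": -0.02}, {"offset": [-0.6, 0.1, 0], "spin": -0.05}, {"offset": [-1.0, 0.2, 0], "spin": -0.09}, {"offset": [-1.0, 0.2, 0], "spin": -0.09}])

```text
time_s: 5.82
eef_pos: [512.9, -147.2, 44.2]
ee_rot: [0.001, 0.81, 0.586, 0.001]
force: [-0.4, 2.3, 5.8]
grip_width: -0.002
grip_force: 3.1
```

Request:
send_rows(targets=[{"offset": [-0.35, 0.1, 0], "spin": -0.035}, {"offset": [-0.7, 0.25, 0], "spin": -0.07}, {"offset": [-1.0, 0.4, 0], "spin": -0.105}, {"offset": [-1.35, 0.55, 0], "spin": -0.14}])

```text
time_s: 6.15
eef_pos: [500.2, -142.2, 44.4]
ee_rot: [0.001, 0.849, 0.528, 0.001]
force: [4.0, 1.5, 6.6]
grip_width: 0.002
grip_force: 3.1
```

Run:
```python
from h import *
s=ctrl.sense(); print(s["eef_pos"],s["force"])
for d in (-116,-118,-120,-122,-124,-126,-128,-130): plan(d,44)
p,d=snap("side","s4"); a=p[130:230,250:350,::-1]
cv2.imwrite("pics/c4.png",cv2.resize(a,None,fx=5.5,fy=5.5,interpolation=cv2.INTER_CUBIC))
```

```text
[ 500.15472945 -142.19380097   44.44406662] [4.02983814 1.4663374  6.56316837]
deg -116 offset cm [-0.07  0.03 -0.04] spin 0.005
deg -118 offset cm [-0.39  0.2  -0.04] spin -0.03
deg -120 offset cm [-0.72  0.38 -0.04] spin -0.065
deg -122 offset cm [-1.03  0.56 -0.04] spin -0.1
deg -124 offset cm [-1.34  0.76 -0.04] spin -0.135
deg -126 offset cm [-1.64  0.97 -0.04] spin -0.169
deg -128 offset cm [-1.93  1.2  -0.04] spin -0.204
deg -130 offset cm [-2.21  1.43 -0.04] spin -0.239
```

View pics/c4.png

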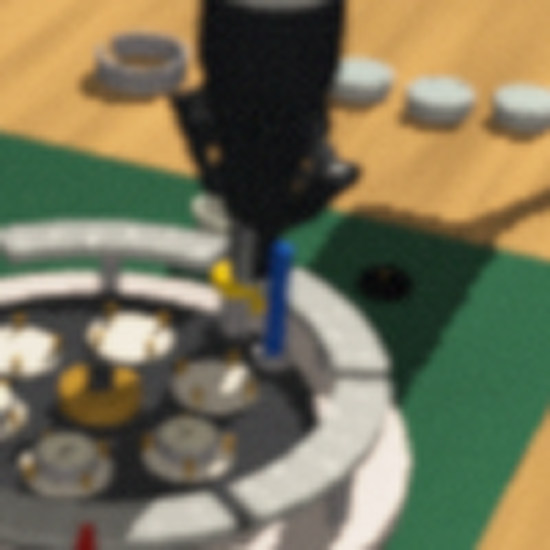

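The table is turning. The tip sits on the cap (crop (240,280)) and bears on the post (280,300). I'll carry on along the arc.

Request:
send_rows(targets=[{"offset": [-0.4, 0.2, 0], "spin": -0.03}, {"offset": [-0.7, 0.4, 0], "spin": -0.065}, {"offset": [-1.0, 0.6, 0], "spin": -0.1}, {"offset": [-1.3, 0.8, 0], "spin": -0.135}, {"offset": [-1.6, 1.0, 0], "spin": -0.17}, {"offset": [-1.9, 1.2, 0], "spin": -0.205}, {"offset": [-2.2, 1.4, 0], "spin": -0.24}, {"offset": [-2.2, 1.4, 0], "spin": -0.24}])

```text
time_s: 6.87
eef_pos: [477.8, -127.7, 44.4]
ee_rot: [0.001, 0.906, 0.422, 0.001]
force: [2.4, 2.3, 6.0]
grip_width: 0.003
grip_force: 3.2
```

Run:
```python
from h import *
s=ctrl.sense(); print(s["eef_pos"],s["force"])
for d in (-132,-134,-136,-138,-140,-142,-144,-146): plan(d,44)
```

```text
[ 477.83392653 -127.73416375   44.36049917] [2.42026865 2.26869521 5.96534219]
deg -132 offset cm [-0.26  0.22 -0.04] spin -0.034
deg -134 offset cm [-0.53  0.47 -0.04] spin -0.069
deg -136 offset cm [-0.79  0.73 -0.04] spin -0.104
deg -138 offset cm [-1.04  1.   -0.04] spin -0.139
deg -140 offset cm [-1.28  1.27 -0.04] spin -0.174
deg -142 offset cm [-1.51  1.56 -0.04] spin -0.209
deg -144 offset cm [-1.73  1.85 -0.04] spin -0.243
deg -146 offset cm [-1.94  2.15 -0.04] spin -0.278
```

Request:
send_rows(targets=[{"offset": [-0.3, 0.2, 0], "spin": -0.035}, {"offset": [-0.55, 0.45, 0], "spin": -0.07}, {"offset": [-0.8, 0.7, 0], "spin": -0.105}, {"offset": [-0.8, 0.7, 0], "spin": -0.105}, {"offset": [-0.8, 0.7, 0.5], "spin": -0.105}, {"offset": [-0.8, 0.7, 1.0], "spin": -0.105}, {"offset": [-0.8, 0.7, 1.5], "spin": -0.105}, {"offset": [-0.8, 0.7, 1.5], "spin": -0.105}])

```text
time_s: 7.53
eef_pos: [469.2, -121.1, 59.4]
ee_rot: [0.0, 0.927, 0.375, 0.0]
force: [0.5, 0.2, 0.0]
grip_width: 0.002
grip_force: 0.0
```

Run:
```python
from h import *
s=ctrl.sense(); print(s["eef_pos"],s["force"])
for d in (-138,-141,-144,-147,-150,-153,-156,-159,-162,-165): plan(d,59)
p,d=snap("side","s5"); a=p[130:230,250:350,::-1]; b=snap("top","t5")[0][160:260,250:350,::-1]
cv2.imwrite("pics/c5.png",cv2.resize(cv2.hconcat([a,b]),None,fx=3.9,fy=3.9,interpolation=cv2.INTER_CUBIC))
```

```text
[ 469.1815088  -121.13678369   59.41731101] [0.53796112 0.19366379 0.04566351]
deg -138 offset cm [-0.17  0.34 -0.04] spin -0.036
deg -141 offset cm [-0.53  0.76 -0.04] spin -0.088
deg -144 offset cm [-0.86  1.19 -0.04] spin -0.141
deg -147 offset cm [-1.17  1.64 -0.04] spin -0.193
deg -150 offset cm [-1.46  2.11 -0.04] spin -0.245
deg -153 offset cm [-1.72  2.6  -0.04] spin -0.298
deg -156 offset cm [-1.96  3.09 -0.04] spin -0.35
deg -159 offset cm [-2.17  3.6  -0.04] spin -0.402
deg -162 offset cm [-2.35  4.12 -0.04] spin -0.455
deg -165 offset cm [-2.51  4.65 -0.04] spin -0.507
```

View pics/c5.png

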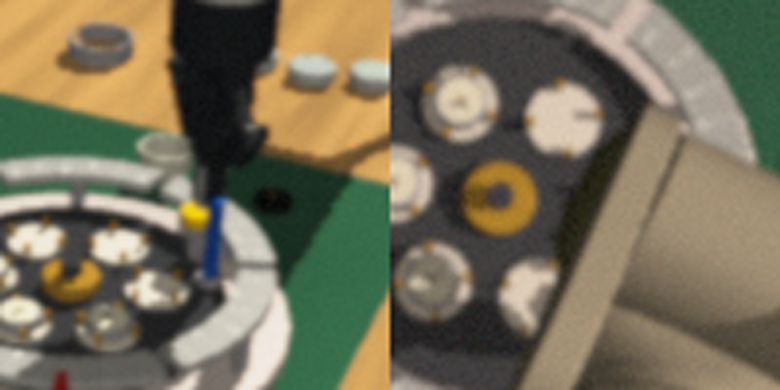

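The cap (crop (195,215)) is down and released, and the tip stands clear above it behind the post (215,235). I'll push on to about −159°, then in small steps until it locks.

Request:
send_rows(targets=[{"offset": [-0.2, 0.3, 0], "spin": -0.035}, {"offset": [-0.5, 0.75, 0], "spin": -0.09}, {"offset": [-0.85, 1.2, 0], "spin": -0.14}, {"offset": [-1.15, 1.65, 0], "spin": -0.19}, {"offset": [-1.45, 2.1, 0], "spin": -0.245}, {"offset": [-1.7, 2.6, 0], "spin": -0.3}, {"offset": [-1.95, 3.1, 0], "spin": -0.35}, {"offset": [-2.05, 3.35, 0], "spin": -0.375}])

```text
time_s: 8.3
eef_pos: [448.8, -88.0, 58.6]
ee_rot: [0.001, 0.981, 0.194, 0.0]
force: [2.6, -6.3, -1.0]
grip_width: 0.001
grip_force: 3.1
```

Run:
```python
from h import *
s=ctrl.sense(); print(s["eef_pos"],s["force"])
for d in (-158,-159,-160,-161,-162,-163,-164,-165,-166,-167,-168): plan(d,59)
```

```text
[448.82093806 -88.00757321  58.59176327] [ 2.58045219 -6.29597738 -0.9874095 ]
deg -158 offset cm [-0.07  0.12  0.04] spin -0.007
deg -159 offset cm [-0.13  0.29  0.04] spin -0.025
deg -160 offset cm [-0.2   0.46  0.04] spin -0.042
deg -161 offset cm [-0.26  0.63  0.04] spin -0.06
deg -162 offset cm [-0.32  0.81  0.04] spin -0.077
deg -163 offset cm [-0.37  0.98  0.04] spin -0.095
deg -164 offset cm [-0.43  1.16  0.04] spin -0.112
deg -165 offset cm [-0.47  1.33  0.04] spin -0.129
deg -166 offset cm [-0.52  1.51  0.04] spin -0.147
deg -167 offset cm [-0.56  1.69  0.04] spin -0.164
deg -168 offset cm [-0.6   1.87  0.04] spin -0.182
```

Request:
send_rows(targets=[{"offset": [-0.07, 0.15, 0], "spin": -0.017}, {"offset": [-0.13, 0.3, 0], "spin": -0.035}, {"offset": [-0.2, 0.45, 0], "spin": -0.05}, {"offset": [-0.2, 0.45, 0], "spin": -0.05}])

```text
time_s: 8.63
eef_pos: [447.0, -83.6, 58.6]
ee_rot: [0.001, 0.985, 0.171, 0.001]
force: [3.0, -3.4, -2.4]
grip_width: 0.002
grip_force: 2.1
```

Request:
send_rows(targets=[{"offset": [-0.05, 0.12, 0], "spin": -0.012}, {"offset": [-0.1, 0.25, 0], "spin": -0.025}, {"offset": [-0.1, 0.25, 0], "spin": -0.025}])

```text
time_s: 8.88
eef_pos: [446.2, -81.2, 58.6]
ee_rot: [0.001, 0.987, 0.158, 0.001]
force: [3.9, -3.8, -2.9]
grip_width: -0.0
grip_force: 2.4
```

Request:
send_rows(targets=[{"offset": [-0.04, 0.12, 0], "spin": -0.012}, {"offset": [-0.08, 0.25, 0], "spin": -0.025}, {"offset": [-0.08, 0.25, 0], "spin": -0.025}])

```text
time_s: 9.13
eef_pos: [445.4, -78.7, 58.6]
ee_rot: [0.001, 0.989, 0.146, 0.001]
force: [3.7, -3.9, -1.9]
grip_width: 0.001
grip_force: 2.3
```

Request:
send_rows(targets=[{"offset": [-0.03, 0.1, 0], "spin": -0.01}, {"offset": [-0.06, 0.2, 0], "spin": -0.02}, {"offset": [-0.06, 0.2, 0], "spin": -0.02}])

```text
time_s: 9.38
eef_pos: [444.9, -76.7, 58.6]
ee_rot: [0.001, 0.991, 0.136, 0.001]
force: [3.9, -3.5, -1.7]
grip_width: -0.006
grip_force: 2.5
```

Request:
send_rows(targets=[{"offset": [-0.02, 0.1, 0], "spin": -0.01}, {"offset": [-0.05, 0.2, 0], "spin": -0.02}, {"offset": [-0.05, 0.2, 0], "spin": -0.02}])

```text
time_s: 9.63
eef_pos: [443.8, -74.2, 58.5]
ee_rot: [0.0, 0.992, 0.126, 0.0]
force: [2.3, -1.8, 0.4]
grip_width: 0.004
grip_force: 1.1
```

Run:
```python
from h import *
np.set_printoptions(precision=1,suppress=True)
s=ctrl.sense(); print(s["eef_pos"],s["force"],np.degrees(np.arctan2(s["eef_pos"][1]+47.5,s["eef_pos"][0]-545.5)))
p,W=cloud("side"); hsv=cv2.cvtColor(p,cv2.COLOR_RGB2HSV)
near=np.hypot(W[...,0]-545,W[...,1]+47)
for n,lo,hi,zz in(("yellow",(20,150,100),(34,255,255),86),("blue",(105,120,50),(130,255,255),108)):
    k=(cv2.inRange(hsv,lo,hi)>0)&(near<140)&(near>80)&(W[...,2]>65)
    m=np.median(W[k],0); print(n,k.sum(),m,np.nanpercentile(W[k][:,2],[10,90]),np.degrees(np.arctan2(m[1]+47.5,m[0]-545.5)))
```

```text
[443.8 -74.2  58.5] [ 2.3 -1.8  0.4] -165.2752548466122
yellow 2 [439.9 -78.9  79.6] [79.2 79.9] -163.4538074757007
blue 56 [441.6 -48.3  87.2] [ 71.2 105.8] -179.56394413785455
```

Request:
send_rows(targets=[{"offset": [-0.02, 0.1, 0], "spin": -0.01}, {"offset": [-0.02, 0.1, 0], "spin": -0.01}])

```text
time_s: 9.85
eef_pos: [443.4, -72.9, 58.6]
ee_rot: [-0.0, 0.993, 0.121, 0.0]
force: [1.7, -1.1, -0.1]
grip_width: 0.002
grip_force: 1.0
```

Run:
```python
from h import *
a=snap("side","s6")[0][130:230,240:340,::-1]; b=snap("top","t6")[0][160:260,260:360,::-1]
cv2.imwrite("pics/c6.png",cv2.resize(cv2.hconcat([a,b]),None,fx=3.9,fy=3.9,interpolation=cv2.INTER_CUBIC))
```

```text
(no output)
```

View pics/c6.png

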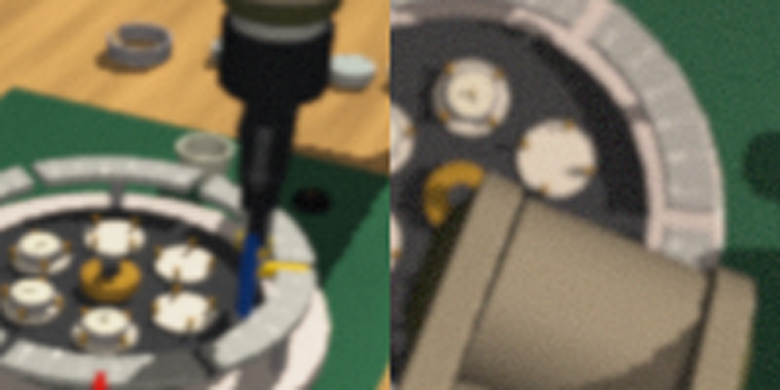

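The yellow key shows in the ring slot at (285,267), so the plunger has popped up and locked. I'll back off a little and retreat upward.

Request:
send_rows(targets=[{"offset": [0.05, -0.2, 0.1], "spin": 0}, {"offset": [0.05, -0.2, 1], "spin": 0}, {"offset": [0.05, -0.2, 3], "spin": 0}, {"offset": [0.05, -0.2, 6], "spin": 0}, {"offset": [0.05, -0.2, 10], "spin": 0}, {"offset": [0.05, -0.2, 14], "spin": 0}, {"offset": [0.05, -0.2, 14], "spin": 0}])

```text
time_s: 10.53
eef_pos: [446.3, -75.8, 206.2]
ee_rot: [0.003, 0.993, 0.122, 0.005]
force: [-0.1, -0.8, 1.4]
grip_width: -0.001
grip_force: 0.0
```

Request:
send_rows(targets=[{"offset": [-10, -20, 0], "spin": 0}, {"offset": [-10, -20, 0], "spin": 0}, {"offset": [-10, -20, 0], "spin": 0}, {"offset": [-10, -20, 0], "spin": 0}, {"offset": [-10, -20, 0], "spin": 0}, {"offset": [-10, -20, 0], "spin": 0}, {"offset": [-10, -20, 0], "spin": 0}, {"offset": [-10, -20, 0], "spin": 0}])

```text
time_s: 11.2
eef_pos: [343.6, -274.8, 198.9]
ee_rot: [-0.0, 0.993, 0.121, 0.0]
force: [0.4, 1.2, -0.3]
grip_width: -0.001
grip_force: 0.0
```

Run:
```python
from h import *
np.set_printoptions(precision=1,suppress=True)
s=ctrl.sense(); print(s["eef_pos"],s["force"])
for cam in("top","side"):
    p,W=cloud(cam); hsv=cv2.cvtColor(p,cv2.COLOR_RGB2HSV); near=np.hypot(W[...,0]-545,W[...,1]+47)
    for n,lo,hi,zz in(("yellow",(20,150,100),(34,255,255),76),("blue",(105,120,50),(130,255,255),96)):
        k=(cv2.inRange(hsv,lo,hi)>0)&(near<140)&(near>80)&(W[...,2]>zz)
        if k.any(): m=np.median(W[k],0); print(cam,n,k.sum(),m,np.degrees(np.arctan2(m[1]+47.5,m[0]-545.5)))
a=snap("side","s7")[0][130:230,240:340,::-1]; b=snap("top","t7")[0][160:260,260:360,::-1]
cv2.imwrite("pics/c7.png",cv2.resize(cv2.hconcat([a,b]),None,fx=3.9,fy=3.9,interpolation=cv2.INTER_CUBIC))
```

```text
[ 343.6 -274.8  198.9] [ 0.4  1.2 -0.3]
top yellow 125 [447.7 -86.5  85.1] -158.24391889852131
top blue 22 [440.6 -51.8 107.4] -177.67099760806542
side yellow 27 [446.  -84.9  84.7] -159.4042599526441
side blue 7 [441.1 -46.2 101.7] 179.2896195997282
```

View pics/c7.png

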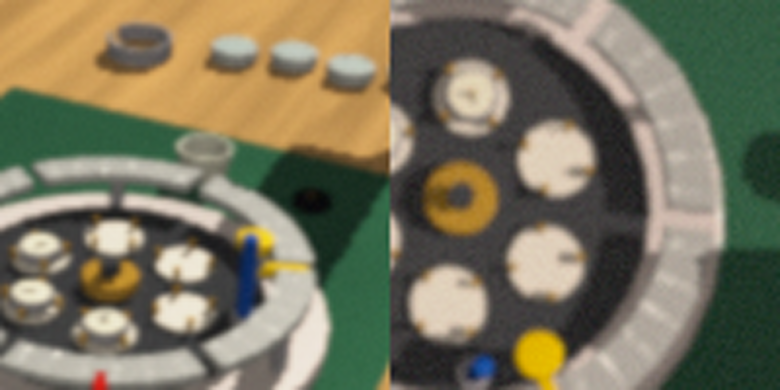

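The cap is at z=85 (up), the plunger has turned 60° to −158°, and the key sits in its slot. The watches are in their nests and the arm is clear.

```bash
python3 -c "
from rig import ctrl; print(ctrl.finish_job())"
```

```text
the job is handed in; nothing more can be done
None
```

The job is handed in; no verdict came back. The final pictures show the table turned clockwise to the next slot (about 60°), the plunger up with its key in the slot, and the watches I could see in their nests. I never moved the arm near the loupe, jar or cup.

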